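Probe a circuit board on a cam-lift test station

TASK

Slide the circuit board along its channel until the round copper pad on it is under the needle of the test station. Only then turn the cam lever to its highest lift point, where it stands straight up (neither short of it nor past it), so that the board is lifted against the needle, and keep it there: a spring takes the lever back when it is let go, so finish while still holding it by its bar with the fingers. Leave the other things on the bench alone.

Things in the scene. Friction and masses are not known exactly. Their poses are not given: they have to be found in the camera images.
- station: test station fixed to the bench: aluminium base 12 mm high with lifting table, channel, needle arm and cam lever. Origin on the bench straight below the needle; axes x' away from the robot, y' to the left along the channel, z' up. Base spans x' -55 to 95, y' -90 to 210 mm. A grey column (x' 65 to 91, y' -67 to -33, 124 mm high) carries the needle arm
- channel_mid (a point): point of the channel floor (lifting table top, 60 mm up with the lever at 0) straight below the needle. The channel runs along y' from -77 to 197 mm between closed ends; its steel rails are at x' +-36 to +-45 mm, their tops 74 mm above the bench
- board: loose circuit board on its carrier, 70 (its x) x 120 (its y) x 12 mm, 0.18 to 0.35 kg, lying in the channel with 1 mm play to each rail, axes parallel to the station's. Origin: centre of its underside, 60 to 62 mm above the bench at the start. Carries a black relay to grasp, small parts, small square pads. Its pad starts 30 to 80 mm to the +y' side of the needle
- pad (a point): centre of the round copper pad, 10 mm across, the only round one, on the board's top: 35 mm from the board's origin to its -y
- relay_top (a point): centre of the top of the relay, a black box 24 mm (board x) x 30 mm (board y) that stands 34 mm above the board, 25 mm from the board's origin to its +y (60 mm from the pad)
- needle_tip (a point): tip of the needle, a steel pin 5 mm thick pointing straight down, 77 mm above the bench, 3 to 5 mm above the board at the start; gives upward on a spring (0.3 N per mm). Its brass holder starts 92 mm up; the arm holding it, 16 mm wide, runs aslant to the column, 109 to 124 mm above the bench
- cam_lever (a joint): cam lever angle, rad: 0 = at rest on its stop, lying to the -y' side, 1.35 rad short of upright; 1.35 = straight up, the highest lift (table raised 8 mm); up to 2.0 = leaning past it to +y', lift less again. Starts at 0 to 0.15. A spring pulls it back towards rest (0.4 N m per rad, friction 0.28 N m: about 8 N at the bar when upright)
- lever_axis (a point): point on the lever's turning axis, level with the grip bar's origin along x' (109 mm from the needle to -x', 35 mm above the bench); the axis runs along x' of the station
- grip_bar: round black grip bar on the lever, 14 mm thick, 60 mm long, parallel to x'; it reaches from 35 mm in front of this origin (robot side) to 25 mm behind it, where the flat steel lever begins. At lever angle a the origin is 110 sin(a-1.35) mm to y' and 110 cos(a-1.35) mm up from lever_axis. The bar turns easily on the lever, so the gripper may stay pointing down
- needle (a joint): how far the needle is pushed up, m: 0 = free, about 0.003 with the board at the highest lift
- spool_small: small white spool with blue winding, 42 mm wide, 33 mm tall, standing in front of the station's left half; origin under its centre
- spool_large: larger white spool with black winding, 57 mm wide, 43 mm tall; origin under its centre
- breadboard: white plug-in board 55 x 85 x 10 mm lying beside the right end of the station; origin under its centre
- screwdriver: screwdriver about 160 mm long lying beside the left end of the station
- multimeter: hand multimeter lying flat, 160 x 85 x 36 mm, dial 43 mm high; origin under its centre
- parts_tray: open grey divided tray 110 x 150 x 30 mm; origin under its centre
- cleaner_jar: jar 52 mm wide, 75 mm tall; origin under its centre
Mind the look-alikes: they are no part of the job. Leave any blue or red look-alike of the board alone.

How it is judged:
By the outcome, as a careful person would: the job done as asked, in the order asked, and still so for the second after the job is handed in, while the arm keeps its last pose, push and grip.
It also fails if it takes over 51 s, if anything falls off the work surface, if the arm or the gripper's body presses on something with over 40 N, if the wrist force passes 120 N, or if a joint passes its speed limit or range.

ROBOT

A 6-joint arm with a two-finger parallel gripper is mounted at the origin on the work surface. World frame = base frame: x ahead of the robot, y to its left, z up, the work surface at z = 0. Lengths are in m, angles in rad, forces in N, time in s.
With the tool pointing down it reaches from about 0.35 to 0.925 m from the base axis. Payload 6.4 kg.
Tool frame: the origin (TCP) lies midway between the tips of the shut fingers; the grasp point (between the pads) lies 19 mm behind it; z points along the fingers, y is the line along which they close (so a half turn about z gives the same grasp; the last joint's range is limited). The gripper opens to 94 mm and grips with 3 to 60 N. Pads are 16 mm wide; open, the fingers measure 119 mm over their backs; the gripper's body (75 mm by 177 mm) begins 78 mm behind the grasp point.
Start: joints at [-1.447, 0.245, 1.558, -0, 1.339, -0.174], TCP at [0.191, -0.621, 0.205] pointing down, gripper open.
Joint ranges: [-3.13, 3.13], [-1.02, 2.26], [0.13, 2.54], [-0.95, 4.09], [0.21, 2.88], [-2.74, 2.74]. Speed limits (rad/s): [2.57, 2.57, 3.14, 3.14, 3.14, 3.14].

INTERFACE

Orientations are given as a unit quaternion [x, y, z, w].
In Python, from workcell import env, eyes, hand_in, finder gives the robot as it stands.
- The arm moves only by the tool servo_tool, never from a script. Its argument "steps" is a list of rows, each an object of numbers: "tx", "ty", "tz": the shift along the world's x, y, z in mm; "twist": the turn about the world's z in rad. A call has 1 to 12 rows; each row is the pose to reach, as a shift and turn from the pose commanded when the call began; what a row does not reach only later rows make up. A row lasts 1/10 s, in which the tool goes at most 50 mm and 8.59 degrees, less where a joint would pass 70% of its speed; a pose out of reach is approached as far as the arm can. A call with a gripper value outside its range is refused whole. "grip" is the closure, from 0 (fully open) to 1 (shut), set as the call begins (left out, the last holds). The fingers move at their own pace and stop on an object; "newtons" is the grip in N (left out, the last holds). Time passes only in rows, so rows that repeat a pose let the fingers close. It gives the time, the measured TCP pose, the force, the opening and the grip force at its end, in the units of the state.
- env.observe(): the state, without advancing time (a new reading comes with each control period).
- eyes.get_image(name): name is "side" or "top" or "wrist"; returns a dict with "frame" (400x640x3 uint8, red, green, blue), "mtx" (3x3 intrinsics, pixels), "T" (4x4, takes a point from camera to world coordinates); the wrist camera has in their place "tool_from_camera" (4x4, takes a point from camera to tool coordinates, whose origin is the TCP and whose axes are the flange's). Camera axes: x right, y down, z forward; pixel columns grow to the right and rows downward; lengths in m; the calibration is good to about 2 mm. A picture is of the moment at which its call begins: read the wrist's pose just before it. There is no depth.
- hand_in(): hands the job in; it is judged then, once.
Trained networks look in a picture, given as the dict that the camera call returned (one of the last four; its "shot" number tells which), for a name from the list of things; names that differ only in an ending like _2 or _b are one class to them, and where a whole thing is asked for, a point or a joint stands for the part that bears it (a point fixed in the world has none). Each returns a list of dicts, best first, with "confidence" (0 to 1); they miss things now and then, are a little off and sometimes report something else, mostly with a low value. They report only what shows in the picture. A call takes as long as a camera call. They do not tell look-alikes from the thing itself.
- finder.find_in(picture, query): "location" ([x, y, z] in m, in the coordinates of the camera as it stood for that picture, good to about 4 mm: the middle of the surface that is visible of it).
- finder.regions_of(picture, query): "pixels" (400x640 bool, what is visible of it).
The state is a dict: "clock": time; "qpos": joint angles; "joint_vel": joint speeds; "joint_efforts": joint torques, N m; "eef_pos": TCP position; "tcp_rot": TCP orientation; "force": force on the tool from outside, world axes, zero at the start; "torque": the same for the moment, N m; "opening": finger opening in m; "grasp_force": force on a finger pad.
Only numpy, scipy, OpenCV 4.12 (cv2) and the standard library are available. Lean on these libraries where they do the work, as an engineer would, in place of code of your own. Each camera call takes 0.05 s, during which the arm holds its last target. There are 200 camera calls.

## Working session

There is one attempt and no reset: what is moved stays moved. The work goes in short steps, Python scripts to look and compute and a tool call to move; the robot and the scene stay as the last step left them, time stands still between calls to the robot, and variables do not carry over. Pictures are saved under pics/ and viewed, at most 10 in all, crops included, and the job is handed in when it is done.

Besides the shell and the picture viewer there is one more tool, called by a JSON object that holds its "method" and its "body". servo_tool: Moves the arm, as the interface text tells. Its arguments: {"type":"object","properties":{"steps":{"type":"array","items":{"type":"object","properties":{"tx":{"type":"number"},"ty":{"type":"number"},"tz":{"type":"number"},"twist":{"type":"number"}}}},"grip":{"type":"number"},"newtons":{"type":"number"}},"required":["steps"]}

```bash
mkdir -p pics
cat > h.py <<'E'
from workcell import env, eyes, hand_in, finder
import numpy as np, cv2
from scipy.spatial.transform import Rotation as R
def look(n):
    s=env.observe(); p=eyes.get_image(n)
    if n=="wrist":
        T=np.eye(4);T[:3,:3]=R.from_quat(s["tcp_rot"]).as_matrix();T[:3,3]=s["eef_pos"]
        p_T=T@p["tool_from_camera"]
    else: p_T=p["T"]
    return p,np.array(p_T)
def save(p,f,crop=None,k=1):
    im=p["frame"][:,:,::-1]
    if crop: a,b,c,d=crop; im=im[b:d,a:c]
    cv2.imwrite("pics/"+f,cv2.resize(im,None,fx=k,fy=k,interpolation=cv2.INTER_CUBIC))
def W(T,l): return (T@np.append(l,1))[:3]
def pix(p,T,w):
    c=np.linalg.inv(T)@np.append(w,1); u=np.array(p["mtx"])@c[:3]; return u[:2]/u[2]
def ray(p,T,uv,z):
    d=T[:3,:3]@np.linalg.inv(p["mtx"])@np.array([uv[0],uv[1],1.]); o=T[:3,3]
    return o+d*(z-o[2])/d[2]
E
python3 - <<'E'
from h import *
np.set_printoptions(precision=4,suppress=True)
for n in("top","side"):
    p,T=look(n); save(p,n+"0.png"); print(n,T[:3,3])
    for q in("station","board","pad","relay_top","needle_tip","cam_lever","grip_bar"):
        try:
            for r in finder.find_in(p,q)[:3]:
                w=W(T,r["location"]); print(q,round(r["confidence"],2),w,pix(p,T,w))
        except Exception as e: print(q,e)
s=env.observe();print(s["eef_pos"],s["tcp_rot"],s["clock"])
E
```

```text
top [0.2794 0.007  1.6071]
station 0.84 [ 0.5698 -0.0258  0.0615] [334.1269 193.2369]
station 0.37 [0.5571 0.0446 0.0735] [314.1175 196.0983]
board 0.96 [0.3644 0.2339 0.0103] [261.2224 252.0532]
board 0.94 [0.5613 0.0427 0.0721] [314.6961 194.9916]
board 0.86 [ 0.7545 -0.1872  0.0109] [377.2308 147.068 ]
pad 0.96 [0.5615 0.0419 0.0734] [314.8902 194.8462]
pad 0.86 [ 0.3304 -0.2371  0.008 ] [393.1697 262.3057]
pad 0.7 [0.4267 0.1074 0.0314] [296.4416 234.242 ]
relay_top 0.96 [0.5582 0.045  0.0751] [313.9972 195.6967]
relay_top 0.92 [ 0.3281 -0.2318  0.0118] [391.8647 262.8938]
relay_top 0.75 [ 0.7572 -0.1892  0.0103] [377.7342 146.4275]
cam_lever 0.66 [ 0.4825 -0.1288  0.0685] [363.7097 217.5601]
cam_lever 0.37 [0.5976 0.2216 0.0209] [265.9734 187.5462]
side [0.5003 1.0541 0.6702]
station 0.88 [0.5833 0.05   0.05  ] [287.9339 220.2719]
station 0.33 [ 0.5362 -0.4243  0.0349] [311.3868 155.425 ]
board 0.97 [0.564  0.0788 0.0752] [294.4787 218.0548]
board 0.94 [0.3648 0.2483 0.0148] [376.3473 281.9798]
board 0.89 [ 0.3271 -0.2255  0.0095] [373.8833 189.0149]
pad 0.91 [0.3699 0.2424 0.0099] [373.6826 281.9033]
pad 0.68 [ 0.7537 -0.1525  0.015 ] [238.3392 193.8174]
pad 0.64 [0.5607 0.0796 0.0693] [295.748  220.1916]
relay_top 0.98 [ 0.3257 -0.2263  0.0123] [374.348  188.1442]
relay_top 0.81 [0.3644 0.2512 0.0142] [376.6224 282.9955]
relay_top 0.59 [0.5592 0.0828 0.0743] [296.2293 219.2065]
needle_tip 0.39 [0.5829 0.0531 0.0475] [287.9794 221.6985]
cam_lever 0.59 [ 0.4845 -0.1111  0.0614] [325.573  189.5802]
grip_bar 0.58 [ 0.4527 -0.1423  0.0723] [336.3014 181.9103]
[ 0.1907 -0.6214  0.2055] [0.9889 0.1483 0.     0.    ] 0.8
```

Run:
```python
import cv2
a=cv2.imread("pics/top0.png")[120:300,220:440]; b=cv2.imread("pics/side0.png")[130:310,210:430]
cv2.imwrite("pics/m0.png",cv2.resize(cv2.hconcat([a,b]),(800,327),interpolation=cv2.INTER_CUBIC))
cv2.imwrite("pics/top0c.png",cv2.resize(a,(733,600),interpolation=cv2.INTER_CUBIC))
```

```text
(no output)
```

View pics/top0c.png

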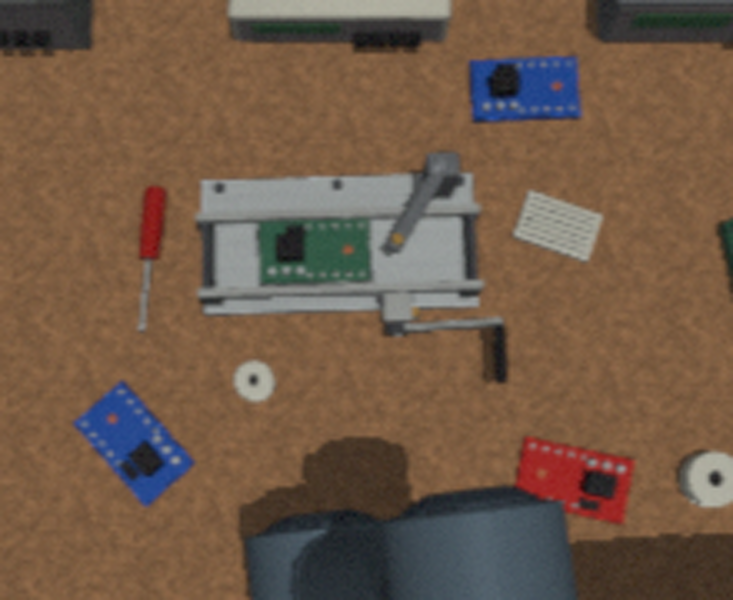

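View pics/side0.png

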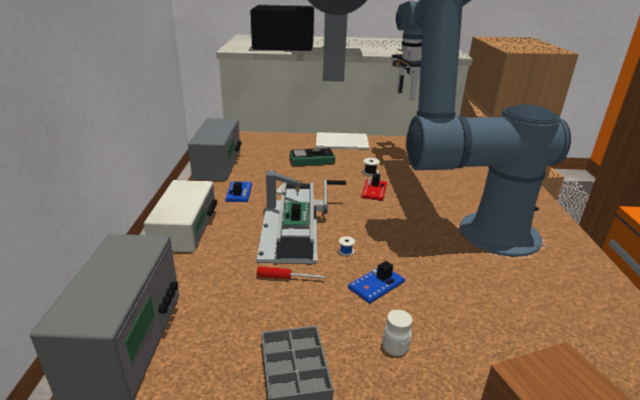

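The station's board is the green one in the channel, at top (314,195). The blue ones at (261,252) and (377,147) and the red one at (393,263) lie loose on the bench, so they are look-alikes. The enlarged crop confirms this: the green board's pad is at about crop (348,250) and its relay at (290,243).

Run:
```python
from h import *
np.set_printoptions(precision=4,suppress=True)
p,T=look("top"); k=600/180
f=lambda x,y,z:ray(p,T,(220+x/k,120+y/k),z)
for n,x,y,z in(("rear base L",203,182,.012),("rear base R",472,175,.012),("front base L",205,313,.012),("front base R",480,305,.012),("rail rear L",197,213,.074),("rail rear R",479,207,.074),("rail front L",200,291,.074),("rail front R",482,284,.074),("pad",348,250,.073),("relaytop",290,232,.107),("armtip",395,243,.124),("bar near",499,380,.06),("bar far",499,320,.06),
 ("board L",262,250,.073),("board R",370,250,.073)): print(n,f(x,y,z))
q,_=look("wrist"); print(np.array(q["tool_from_camera"]),q["mtx"])
```

```text
rear base L [0.6482 0.1691 0.012 ]
rear base R [ 0.6571 -0.128   0.012 ]
front base L [0.5022 0.1639 0.012 ]
front base R [ 0.5121 -0.1351  0.012 ]
rail rear L [0.6002 0.1685 0.074 ]
rail rear R [ 0.6077 -0.1298  0.074 ]
rail front L [0.5168 0.1635 0.074 ]
rail front R [ 0.5253 -0.1319  0.074 ]
pad [0.5612 0.0086 0.073 ]
relaytop [0.5736 0.0685 0.107 ]
armtip [ 0.5592 -0.0393  0.124 ]
bar near [ 0.426  -0.1497  0.06  ]
bar far [ 0.4892 -0.1506  0.06  ]
board L [0.5609 0.0992 0.073 ]
board R [ 0.5613 -0.0146  0.073 ]
[[ 0.0001 -0.9606 -0.2778  0.0819]
 [ 1.      0.      0.0003 -0.0002]
 [-0.0003 -0.2778  0.9606 -0.1794]
 [ 0.      0.      0.      1.    ]] [[345.9243   0.     323.1443]
 [  0.     345.9243 200.0524]
 [  0.       0.       1.    ]]
```

{"method": "servo_tool", "body": {"steps": [{"tx":10,"ty":30,"tz":40},{"tx":30,"ty":70,"tz":60,"twist":-0.1},{"tx":50,"ty":115,"tz":80,"twist":-0.2},{"tx":70,"ty":160,"tz":100,"twist":-0.27},{"tx":90,"ty":205,"tz":110,"twist":-0.27},{"tx":110,"ty":250,"tz":110,"twist":-0.27},{"tx":130,"ty":295,"tz":110,"twist":-0.27},{"tx":150,"ty":340,"tz":110,"twist":-0.27},{"tx":170,"ty":385,"tz":110,"twist":-0.27},{"tx":190,"ty":430,"tz":110,"twist":-0.27},{"tx":210,"ty":475,"tz":110,"twist":-0.27},{"tx":230,"ty":520,"tz":110,"twist":-0.27}]}}

```text
$.steps[0]: bad value
```

{"method": "servo_tool", "body": {"steps": [{"tx":10,"ty":30,"tz":20,"twist":-0.05},{"tx":30,"ty":70,"tz":40,"twist":-0.12},{"tx":50,"ty":110,"tz":55,"twist":-0.2},{"tx":70,"ty":150,"tz":65,"twist":-0.27},{"tx":90,"ty":195,"tz":65,"twist":-0.27},{"tx":110,"ty":240,"tz":65,"twist":-0.27},{"tx":130,"ty":285,"tz":65,"twist":-0.27},{"tx":150,"ty":330,"tz":65,"twist":-0.27},{"tx":170,"ty":375,"tz":65,"twist":-0.27},{"tx":190,"ty":420,"tz":65,"twist":-0.27},{"tx":210,"ty":465,"tz":65,"twist":-0.27},{"tx":230,"ty":510,"tz":65,"twist":-0.27}]}}

```text
clock: 2.1
eef_pos: [0.4212, -0.1095, 0.2709]
tcp_rot: [1.0, 0.014, 0.001, 0.0]
force: [0.5, -0.2, 0.0]
opening: 0.0937
grasp_force: 0.0
```

{"method": "servo_tool", "body": {"steps": [{"tx":40,"ty":25,"tz":0},{"tx":70,"ty":60,"tz":0},{"tx":100,"ty":95,"tz":-10},{"tx":130,"ty":125,"tz":-20},{"tx":130,"ty":125,"tz":-30},{"tx":130,"ty":125,"tz":-30},{"tx":130,"ty":125,"tz":-30}]}}

```text
$.steps[0]: bad value
```

Run:
```python
from h import *
np.set_printoptions(precision=4,suppress=True)
p,T=look("wrist"); save(p,"w1.png",k=1.25); np.savez("w1.npz",T=T,m=p["mtx"],f=p["frame"])
s=env.observe(); print(s["eef_pos"],s["tcp_rot"])
for q in("station","board","pad","relay_top","needle_tip","cam_lever","grip_bar"):
    for r in finder.find_in(p,q)[:2]:
        w=W(T,r["location"]); print(q,round(r["confidence"],2),w,pix(p,T,w))
```

```text
[ 0.423  -0.1034  0.2709] [ 0.9998  0.0179  0.0013 -0.0017]
station 0.67 [ 0.5449 -0.0416  0.0611] [261.6827  56.7695]
station 0.4 [ 0.4856 -0.138   0.0744] [351.8533 118.1751]
board 0.84 [ 0.3352 -0.2189  0.0139] [402.5282 231.9986]
board 0.83 [0.5582 0.0415 0.07  ] [177.398   39.0374]
pad 0.95 [0.5631 0.0428 0.0692] [175.9551  33.7942]
pad 0.62 [ 0.3348 -0.2186  0.0105] [401.7333 231.3997]
relay_top 0.6 [0.3633 0.2271 0.0098] [ 68.4668 202.5388]
relay_top 0.59 [ 0.3431 -0.215   0.0104] [399.6055 225.5641]
needle_tip 0.28 [ 0.4838 -0.1388  0.0722] [352.4011 119.7837]
cam_lever 0.62 [ 0.4848 -0.1405  0.074 ] [354.1634 118.969 ]
grip_bar 0.84 [ 0.4559 -0.1494  0.0733] [360.8949 146.4649]
```

View pics/w1.png

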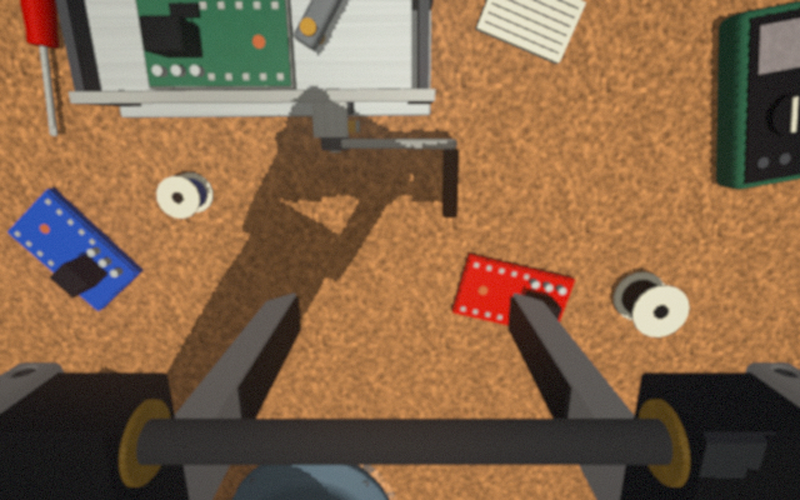

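The wrist view shows the board at upper left, with its pad at (259,42), and the bar at (450,150–215). I'll move over the station for a closer look, this time giving twist in every row.

{"method": "servo_tool", "body": {"steps": [{"tx":35,"ty":25,"tz":0,"twist":0},{"tx":65,"ty":60,"tz":0,"twist":0},{"tx":90,"ty":90,"tz":-10,"twist":0},{"tx":110,"ty":110,"tz":-20,"twist":0},{"tx":110,"ty":110,"tz":-20,"twist":0},{"tx":110,"ty":110,"tz":-20,"twist":0}]}}

```text
clock: 3.1
eef_pos: [0.5305, -0.0026, 0.2501]
tcp_rot: [1.0, 0.013, -0.001, 0.0]
force: [0.2, -1.0, -0.3]
opening: 0.0938
grasp_force: 0.0
```

Run:
```python
from h import *
np.set_printoptions(precision=4,suppress=True)
p,T=look("wrist"); save(p,"w2.png",k=1.25); np.savez("w2.npz",T=T,m=p["mtx"],f=p["frame"])
s=env.observe(); print(s["eef_pos"],s["tcp_rot"])
for q in("board","pad","relay_top","needle_tip","grip_bar"):
    for r in finder.find_in(p,q)[:1]:
        w=W(T,r["location"]); print(q,round(r["confidence"],2),w,pix(p,T,w))
```

```text
[ 0.5305 -0.0028  0.2506] [ 0.9999  0.0129 -0.0001  0.0002]
board 0.98 [0.5667 0.044  0.0685] [279.4821 144.3421]
pad 0.81 [0.57   0.0429 0.0719] [280.1475 141.5533]
relay_top 0.74 [0.3741 0.2422 0.0089] [139.5082 277.9093]
needle_tip 0.34 [ 0.6009 -0.2184  0.0106] [508.3455 114.9737]
grip_bar 0.61 [ 0.4624 -0.1516  0.0743] [456.0188 244.1036]
```

View pics/w2.png

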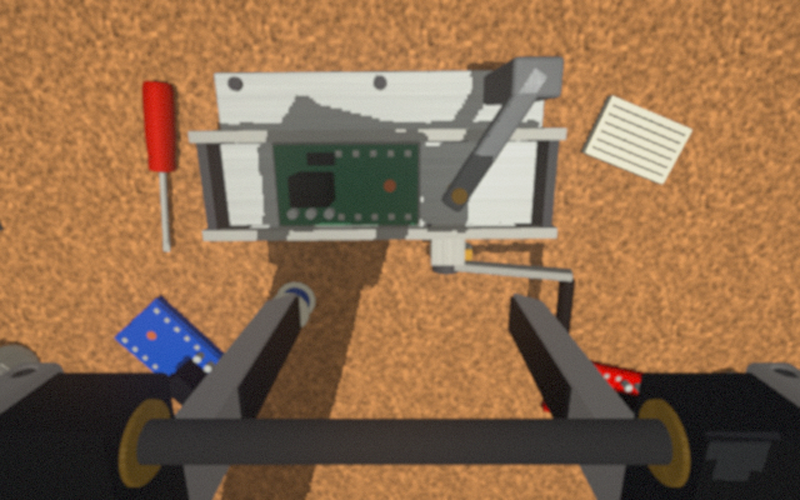

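Run:
```python
from h import *
np.set_printoptions(precision=4,suppress=True)
d=np.load("w2.npz"); T=d["T"]; p=dict(mtx=d["m"],frame=d["f"])
f=lambda x,y,z:ray(p,T,(x/1.25,y/1.25),z)
for n,x,y,z in(("rear rail outer L",188,132,.074),("rear rail outer R",566,129,.074),("front rail outer L",204,240,.074),("front rail outer R",557,237,.074),("floor L",225,185,.06),("floor R",535,185,.06),("base rear L",216,74,.012),("pad",390,186,.073),("needle top",459,196,.124),("board L",275,185,.073),("board R",420,185,.073),("relay tl",289,173,.107),("relay br",335,206,.107),("bar far",566,280,.066),("lever root",445,250,.074)): print(n,f(x,y,z))
g=d["f"][90:215,150:470,::-1]
cv2.imwrite("pics/w2c.png",cv2.resize(g,None,fx=2.5,fy=2.5,interpolation=cv2.INTER_CUBIC))
```

```text
rear rail outer L [0.6022 0.1709 0.074 ]
rear rail outer R [ 0.6125 -0.1284  0.074 ]
front rail outer L [0.5137 0.1673 0.074 ]
front rail outer R [ 0.5243 -0.1323  0.074 ]
floor L [0.5589 0.151  0.06  ]
floor R [ 0.566  -0.1131  0.06  ]
base rear L [0.6515 0.1699 0.012 ]
pad [0.5636 0.0101 0.073 ]
needle top [ 0.5648 -0.0404  0.124 ]
board L [0.5619 0.1046 0.073 ]
board R [ 0.5651 -0.0146  0.073 ]
relay tl [0.5759 0.0838 0.107 ]
relay br [0.5521 0.0503 0.107 ]
bar far [ 0.483  -0.1483  0.066 ]
lever root [ 0.5103 -0.038   0.074 ]
```

View pics/w2c.png

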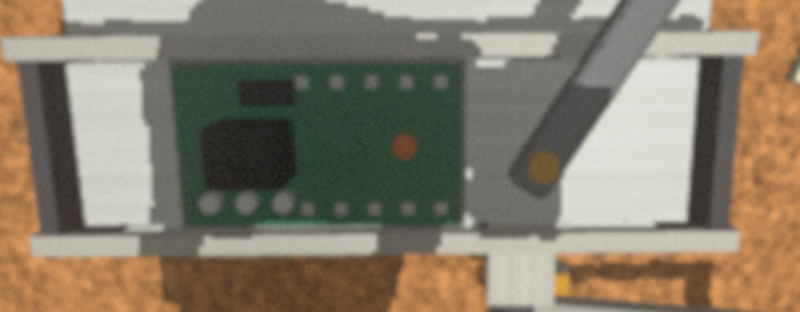

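{"method": "servo_tool", "body": {"steps": [{"tx":15,"ty":40,"tz":0,"twist":0.009},{"tx":31,"ty":73,"tz":-10,"twist":0.009},{"tx":31,"ty":73,"tz":-50,"twist":0.009},{"tx":31,"ty":73,"tz":-90,"twist":0.009},{"tx":31,"ty":73,"tz":-110,"twist":0.009},{"tx":31,"ty":73,"tz":-130,"twist":0.009},{"tx":31,"ty":73,"tz":-145,"twist":0.009},{"tx":31,"ty":73,"tz":-155,"twist":0.009},{"tx":31,"ty":73,"tz":-165,"twist":0.009},{"tx":31,"ty":73,"tz":-165,"twist":0.009},{"tx":31,"ty":73,"tz":-165,"twist":0.009}]}}

```text
clock: 4.5
eef_pos: [0.5622, 0.0715, 0.086]
tcp_rot: [1.0, 0.018, 0.0, 0.0]
force: [-0.2, 0.4, 0.1]
opening: 0.0939
grasp_force: 0.0
```

{"method": "servo_tool", "body": {"steps": [{"tx":0,"ty":0,"tz":0,"twist":0},{"tx":0,"ty":0,"tz":0,"twist":0},{"tx":0,"ty":0,"tz":0,"twist":0},{"tx":0,"ty":0,"tz":0,"twist":0},{"tx":0,"ty":0,"tz":0,"twist":0},{"tx":0,"ty":0,"tz":0,"twist":0}], "grip": 0.75, "newtons": 8}}

```text
clock: 5.1
eef_pos: [0.5617, 0.0716, 0.0855]
tcp_rot: [1.0, 0.018, 0.0, -0.0]
force: [1.5, -0.6, 0.3]
opening: 0.0494
grasp_force: 0.0
```

{"method": "servo_tool", "body": {"steps": [{"tx":0,"ty":0,"tz":0,"twist":0},{"tx":0,"ty":0,"tz":0,"twist":0},{"tx":0,"ty":0,"tz":0,"twist":0},{"tx":0,"ty":0,"tz":0,"twist":0},{"tx":0,"ty":0,"tz":0,"twist":0}]}}

```text
clock: 5.6
eef_pos: [0.5617, 0.0715, 0.0854]
tcp_rot: [1.0, 0.018, -0.0, 0.0]
force: [-0.6, -1.7, 0.3]
opening: 0.0298
grasp_force: 8.0
```

Run:
```python
from h import *
np.set_printoptions(precision=4,suppress=True)
s=env.observe(); print(s["eef_pos"],s["opening"],s["grasp_force"],s["force"])
```

```text
[0.5617 0.0715 0.0854] 0.029752231477050306 7.999309301376343 [-0.5737 -1.6786  0.2828]
```

{"method": "servo_tool", "body": {"steps": [{"tx":0.2,"ty":-6,"tz":0,"twist":0},{"tx":0.5,"ty":-15,"tz":0,"twist":0},{"tx":0.9,"ty":-25,"tz":0,"twist":0},{"tx":1.2,"ty":-35,"tz":0,"twist":0},{"tx":1.5,"ty":-43,"tz":0,"twist":0},{"tx":1.7,"ty":-49,"tz":0,"twist":0},{"tx":1.8,"ty":-52,"tz":0,"twist":0},{"tx":1.8,"ty":-52,"tz":0,"twist":0},{"tx":1.8,"ty":-52,"tz":0,"twist":0},{"tx":1.8,"ty":-52,"tz":0,"twist":0}]}}

```text
clock: 6.6
eef_pos: [0.5635, 0.0195, 0.0854]
tcp_rot: [1.0, 0.019, -0.0, 0.0]
force: [-0.7, -1.3, -0.5]
opening: 0.0297
grasp_force: 8.0
```

Run:
```python
from h import *
np.set_printoptions(precision=4,suppress=True)
s=env.observe(); print(s["eef_pos"],s["opening"],s["grasp_force"],s["force"])
p,T=look("wrist"); np.savez("w3.npz",T=T,m=p["mtx"],f=p["frame"]); save(p,"w3.png",k=1.25)
```

```text
[0.5635 0.0195 0.0854] 0.029691061952417167 7.999197989702225 [-0.6843 -1.3004 -0.5256]
```

View pics/w3.png

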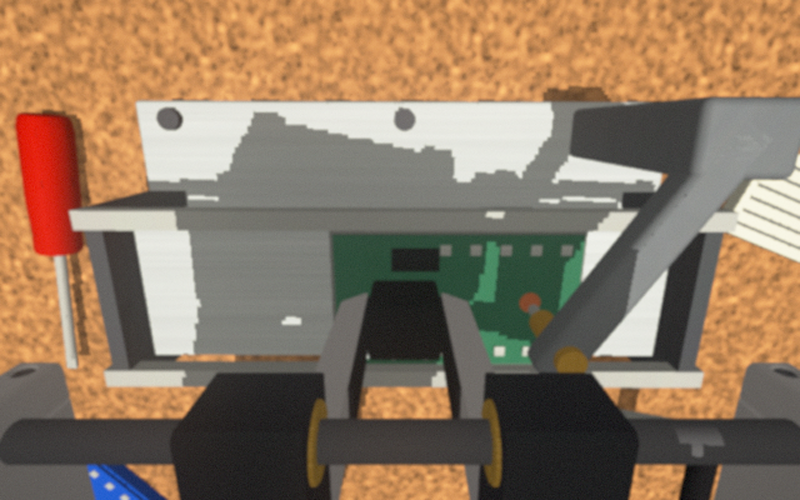

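The pad at (529,302) now lies just behind the needle tip, at about (533,310). I'll check this numerically.

Run:
```python
from h import *
np.set_printoptions(precision=4,suppress=True)
d=np.load("w3.npz"); T=d["T"]; p=dict(mtx=d["m"],frame=d["f"])
f=lambda x,y,z:ray(p,T,(x/1.25,y/1.25),z)
for n,x,y,z in(("pad",529.5,302,.073),("screw",571,361,.124),("rear rail outer L",70,210,.074),("rear rail outer R",737,212,.074),("front outer L",107,386,.074),("front outer R",702,386,.074),("board L",332,270,.073)): print(n,f(x,y,z))
for z in (.077,.092):print(pix(p,T,[.5653,-.0406,z])*1.25)
g=d["f"][220:310,380:500,::-1]
cv2.imwrite("pics/w3c.png",cv2.resize(g,None,fx=5,fy=5,interpolation=cv2.INTER_CUBIC))
```

```text
pad [ 0.5662 -0.0402  0.073 ]
screw [ 0.5646 -0.0413  0.124 ]
rear rail outer L [0.6032 0.1707 0.074 ]
rear rail outer R [ 0.6134 -0.1277  0.074 ]
front outer L [0.5132 0.168  0.074 ]
front outer R [ 0.5243 -0.1324  0.074 ]
board L [0.5789 0.0541 0.073 ]
[532.5163 307.226 ]
[542.3483 321.1259]
```

View pics/w3c.png

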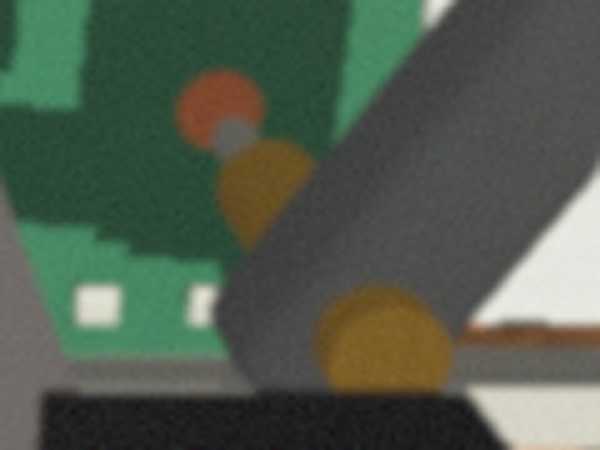

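The pad is within 0.5 mm of the needle line. Next I'll release the relay, opening only partway, then rise and work out the lever angle.

{"method": "servo_tool", "body": {"steps": [{"tx":0,"ty":0,"tz":0,"twist":0},{"tx":0,"ty":0,"tz":0,"twist":0},{"tx":0,"ty":0,"tz":0,"twist":0},{"tx":0,"ty":0,"tz":10,"twist":0},{"tx":0,"ty":0,"tz":35,"twist":0},{"tx":0,"ty":0,"tz":75,"twist":0},{"tx":0,"ty":0,"tz":115,"twist":0},{"tx":-30,"ty":-35,"tz":115,"twist":0},{"tx":-60,"ty":-70,"tz":115,"twist":0},{"tx":-95,"ty":-100,"tz":115,"twist":0},{"tx":-95,"ty":-100,"tz":115,"twist":0},{"tx":-95,"ty":-100,"tz":115,"twist":0}], "grip": 0.5}}

```text
clock: 7.85
eef_pos: [0.4685, -0.0809, 0.2014]
tcp_rot: [1.0, 0.018, 0.001, 0.0]
force: [-0.4, 0.1, 0.1]
opening: 0.0471
grasp_force: 0.0
```

Run:
```python
from h import *
np.set_printoptions(precision=4,suppress=True)
p,T=look("wrist"); save(p,"w4.png",k=1.25); np.savez("w4.npz",T=T,m=p["mtx"],f=p["frame"])
s=env.observe(); print(s["eef_pos"],s["tcp_rot"],s["opening"])
th=.035; X=np.array([np.cos(th),np.sin(th),0]);Y=np.array([-np.sin(th),np.cos(th),0])
ax=np.array([.5653,-.0406,.035])-.109*X
for a in(0,.05,.1,.15):
    o=ax+.11*np.sin(a-1.35)*Y+np.array([0,0,.11*np.cos(a-1.35)])
    print(a,o,[pix(p,T,o+k*X+h*Y)*1.25 for k,h in((-.035,-.007),(-.035,.007),(.025,-.007),(.025,.007))])
for r in finder.find_in(p,"grip_bar")[:1]: print(W(T,r["location"]),r["confidence"])
```

```text
[ 0.469  -0.0804  0.2013] [0.9998 0.0182 0.0008 0.0001] 0.047009156422197676
0 [ 0.4601 -0.1517  0.0591] [array([501.4258, 292.2163]), array([483.8554, 292.2179]), array([506.3608, 218.3066]), array([487.9029, 218.3064])]
0.05 [ 0.4601 -0.1503  0.0644] [array([501.1977, 294.7296]), array([483.3619, 294.7313]), array([506.1994, 219.7748]), array([487.4483, 219.7747])]
0.1 [ 0.46   -0.1487  0.0697] [array([500.5995, 297.2838]), array([482.4938, 297.2856]), array([505.6495, 221.2693]), array([486.6   , 221.2692])]
0.15 [ 0.46   -0.1469  0.0749] [array([499.6159, 299.8725]), array([481.2368, 299.8743]), array([504.6942, 222.7863]), array([485.3418, 222.7862])]
[ 0.457  -0.1481  0.0754] 0.88
```

View pics/w4.png

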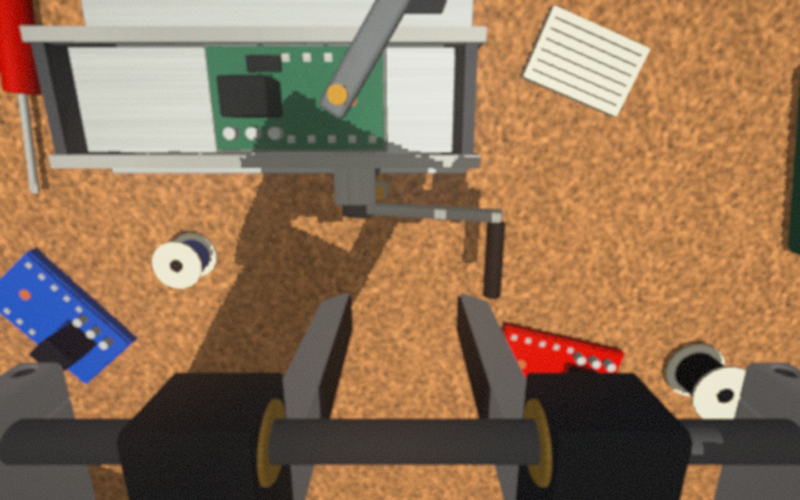

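{"method": "servo_tool", "body": {"steps": [{"tx":-5,"ty":-35,"tz":0,"twist":0},{"tx":-11.5,"ty":-68,"tz":-10,"twist":0},{"tx":-11.5,"ty":-68,"tz":-45,"twist":0},{"tx":-11.5,"ty":-68,"tz":-85,"twist":0},{"tx":-11.5,"ty":-68,"tz":-110,"twist":0},{"tx":-11.5,"ty":-68,"tz":-130,"twist":0},{"tx":-11.5,"ty":-68,"tz":-143,"twist":0},{"tx":-11.5,"ty":-68,"tz":-150,"twist":0},{"tx":-11.5,"ty":-68,"tz":-150,"twist":0},{"tx":-11.5,"ty":-68,"tz":-150,"twist":0}]}}

```text
clock: 8.95
eef_pos: [0.4579, -0.1486, 0.0513]
tcp_rot: [1.0, 0.019, 0.001, 0.0]
force: [0.1, 0.1, -0.1]
opening: 0.047
grasp_force: 0.0
```

{"method": "servo_tool", "body": {"steps": [{"tx":0,"ty":0,"tz":0,"twist":0},{"tx":0,"ty":0,"tz":0,"twist":0},{"tx":0,"ty":0,"tz":0,"twist":0},{"tx":0,"ty":0,"tz":0,"twist":0},{"tx":0,"ty":0,"tz":0,"twist":0},{"tx":0,"ty":0,"tz":0,"twist":0},{"tx":0,"ty":0,"tz":0,"twist":0},{"tx":0,"ty":0,"tz":0,"twist":0}], "grip": 1, "newtons": 40}}

```text
clock: 9.75
eef_pos: [0.4572, -0.1491, 0.0507]
tcp_rot: [1.0, 0.018, 0.0, 0.001]
force: [-1.0, -4.6, 0.1]
opening: 0.0128
grasp_force: 40.0
```

{"method": "servo_tool", "body": {"steps": [{"tx":-0.1,"ty":2.1,"tz":5.7,"twist":0},{"tx":-0.2,"ty":6.6,"tz":15.7,"twist":0},{"tx":-0.4,"ty":12,"tz":25.2,"twist":0},{"tx":-0.6,"ty":18.4,"tz":34.2,"twist":0},{"tx":-0.9,"ty":25.7,"tz":42.4,"twist":0},{"tx":-1.2,"ty":33.7,"tz":49.9,"twist":0},{"tx":-1.5,"ty":42.5,"tz":56.6,"twist":0},{"tx":-1.5,"ty":42.5,"tz":56.6,"twist":0},{"tx":-1.5,"ty":42.5,"tz":56.6,"twist":0}]}}

```text
clock: 10.65
eef_pos: [0.4558, -0.1066, 0.1082]
tcp_rot: [1.0, 0.019, 0.0, 0.001]
force: [-3.1, -4.8, 6.1]
opening: 0.0129
grasp_force: 40.0
```

Run:
```python
from h import *
np.set_printoptions(precision=4,suppress=True)
s=env.observe(); print(s["eef_pos"],s["opening"],s["grasp_force"],s["force"],s["torque"])
```

```text
[ 0.4558 -0.1066  0.1082] 0.012943100551916125 40.00317871570587 [-3.1126 -4.7726  6.0977] [-0.878   0.5799 -0.0146]
```

{"method": "servo_tool", "body": {"steps": [{"tx":-0.3,"ty":9.4,"tz":6,"twist":0},{"tx":-0.7,"ty":19.3,"tz":11,"twist":0},{"tx":-1,"ty":29.6,"tz":14.8,"twist":0},{"tx":-1.4,"ty":40.2,"tz":17.5,"twist":0},{"tx":-1.6,"ty":46,"tz":18.5,"twist":0},{"tx":-1.8,"ty":51.1,"tz":19.2,"twist":0},{"tx":-2,"ty":56,"tz":19.6,"twist":0},{"tx":-2.1,"ty":60,"tz":19.8,"twist":0},{"tx":-2.2,"ty":62.2,"tz":19.8,"twist":0},{"tx":-2.2,"ty":62.2,"tz":19.8,"twist":0},{"tx":-2.2,"ty":62.2,"tz":19.8,"twist":0}]}}

```text
clock: 11.75
eef_pos: [0.4536, -0.0446, 0.1277]
tcp_rot: [1.0, 0.019, 0.0, 0.001]
force: [-1.9, -5.8, 3.6]
opening: 0.0126
grasp_force: 40.0
```

Run:
```python
from h import *
np.set_printoptions(precision=4,suppress=True)
s=env.observe(); print(s["eef_pos"],s["opening"],s["grasp_force"],s["force"],s["torque"])
d=s["eef_pos"][:2]-np.array([.5653,-.0406]); th=.035
print("x'",d@[np.cos(th),np.sin(th)],"y'",d@[-np.sin(th),np.cos(th)])
p,T=look("wrist"); q,Tq=look("side")
np.savez("w5.npz",T=T,m=p["mtx"],f=p["frame"],Tq=Tq,mq=q["mtx"],fq=q["frame"])
im=cv2.resize(q["frame"][150:270,240:360,::-1],(400,400),interpolation=cv2.INTER_CUBIC)
w=cv2.resize(p["frame"][60:300,200:440,::-1],(400,400),interpolation=cv2.INTER_CUBIC)
cv2.imwrite("pics/m5.png",cv2.hconcat([w,im]))
for a in(1.25,1.35,1.45):
    f=a-1.35;X=np.array([np.cos(th),np.sin(th),0]);Y=np.array([-np.sin(th),np.cos(th),0])
    o=np.array([.5653,-.0406,.035])-.109*X+.11*np.sin(f)*Y+np.array([0,0,.11*np.cos(f)])
    print(a,[((pix(p,T,o+k*X)-[200,60])*400/240).round(1) for k in(.025,)],[((pix(q,Tq,o+k*X)-[240,150])*400/120).round(1) for k in(-.035,.025)])
```

```text
[ 0.4536 -0.0446  0.1277] 0.012563611951989948 40.00281572341919 [-1.9091 -5.7765  3.6247] [-1.0538  0.3361 -0.04  ]
x' -0.11177993906159106 y' -9.911835516929665e-05
1.25 [array([243.3, 256.2])] [array([364.2,  76. ]), array([291.7,  74.8])]
1.35 [array([206.4, 256.7])] [array([365.3,  81.2]), array([292.2,  80. ])]
1.45 [array([169.4, 256.1])] [array([366.3,  87.7]), array([292.6,  86.4])]
```

View pics/m5.png

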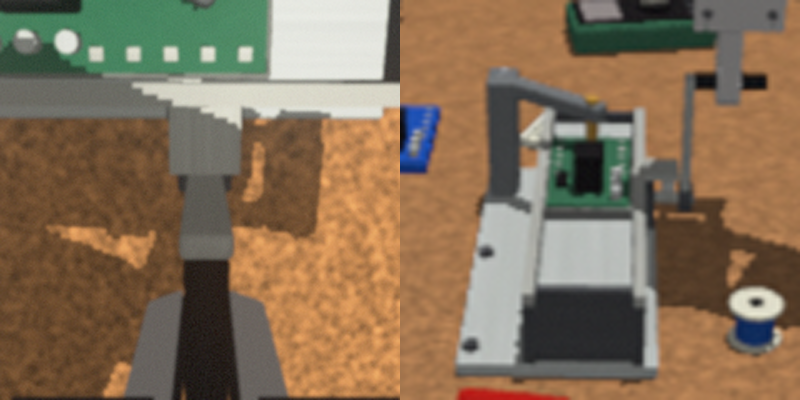

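The lever stands upright: its far bar end is at column 206, against 206.4 predicted. Before handing in, I'll check that the lifted board's -y edge, at crop (269,40), is still 25 mm from the needle line.

Run:
```python
from h import *
d=np.load("w5.npz"); T=d["T"]; p=dict(mtx=d["m"],frame=d["f"])
w=ray(p,T,(200+269*.6,60+40*.6),.080); e=(w[:2]-[.5653,-.0406])@[-np.sin(.035),np.cos(.035)]
print(w,e)
if abs(e+.025)<.0018: print(hand_in())
```

```text
[ 0.54582917 -0.06480693  0.08      ] -0.02351076361860839
the job is handed in; nothing more can be done
None
```

The job is handed in: the copper pad is under the needle, and the lever is straight up with the fingers still holding its bar at 40 N. Before the lift the pad was within about 1 mm of the needle line; the last check of the lifted board, off its edge, read about 1.5 mm off.

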